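Kit three finished connectors into the colour-coded tray

ROBOT

A 6-joint arm with a two-finger parallel gripper is mounted at the origin on the work surface. World frame = base frame: x ahead of the robot, y to its left, z up, the work surface at z = 0. Lengths are in m, angles in rad, forces in N, time in s.
With the tool pointing down it reaches from about 0.15 to 0.775 m from the base axis. Payload 6.1 kg.
Tool frame: the origin (TCP) lies midway between the tips of the shut fingers; the grasp point (between the pads) lies 19 mm behind it; z points along the fingers, y is the line along which they close (so a half turn about z gives the same grasp; the last joint's range is limited). The gripper opens to 85 mm and grips with 20 to 120 N. Pads are 22 mm wide; open, the fingers measure 114 mm over their backs; the gripper's body (76 mm by 85 mm) begins 54 mm behind the grasp point. The pads swing forward as they close: fully open they stand 13 mm farther back than shut.
Start: joints at [-1.158, 0.126, -0.04, 1.405, 0, 1.571], TCP at [0.211, -0.481, 0.231] pointing down, gripper open.
Joint ranges: [-2.72, 2.72], [-0.95, 1.95], [-1.27, 1.35], [-1.78, 2.02], [-1.46, 1.47], [-3.14, 3.14]. Speed limits (rad/s): [2.39, 2.39, 3.01, 3.14, 3.14, 3.14].

INTERFACE

Orientations are given as a rotation vector (axis times angle).
In Python, from cell import readout, vision, order, regions_of gives the robot as it stands. The module is installed in compiled form; this text tells all that it offers.
- The arm moves only by the tool carry_out, never from a script. Its argument "increments" is text: rows parted by semicolons, each of 5 numbers parted by spaces: the opening, from -1 (shut) to 1 (fully open), so that 0 is half open, then the shift along the tool's x, y, z in units of 25 mm (1.0 is 25 mm), then the turn about the tool's z in units of 0.1 rad (1.0 is 0.1 rad). In form: jaw dx dy dz yaw; .... A call has 1 to 20 rows; each row shifts and turns the commanded pose from where the row before left it, along the tool's axes as they then stand; what a row does not reach is not made up. A row lasts 1/12 s, in which the tool goes at most 41.7 mm and 7.16 degrees, less where a joint would pass 70% of its speed; a pose out of reach is approached as far as the arm can. A call with a number of a shift or a turn outside -1 to 1 is refused whole. A call with a gripper value outside its range is refused whole. The fingers move at their own pace and stop on an object; the grip force is fixed at half the most. Time passes only in rows, so rows that do not move let the fingers close. It gives the time, the measured TCP pose, the force, the opening and the grip force at its end, in the units of the state.
- readout.sense(): the state, without advancing time (a new reading comes with each control period).
- vision.read_camera(name): name is "scene" or "top" or "wrist"; returns the picture (384x512x3 uint8, blue, green, red); there is no depth.
- vision.calibration(name): a dict with "mtx" (3x3 intrinsics, pixels), "eye" and "rotation" of the camera in the world. Camera axes: x right, y down, z forward; pixel columns grow to the right and rows downward; lengths in m; the calibration is good to about 2 mm. A picture is of the moment at which its call begins: read the wrist's pose just before it. calibration takes no time and is no camera call; for the wrist camera it gives the pose at the moment of the call.
- order.close_job(): hands the job in; it is judged then, once.
Trained networks look in the newest picture that a camera, given by its name, has taken for a name from the list of things; names that differ only in an ending like _2 or _b are one class to them, and where a whole thing is asked for, a point or a joint stands for the part that bears it (a point fixed in the world has none). Each returns a list of dicts, best first, with "p" (0 to 1); they miss things now and then, are a little off and sometimes report something else, mostly with a low value. They report only what shows in the picture. A call takes as long as a camera call. They do not tell look-alikes from the thing itself.
- regions_of(target, camera): "region" (384x512 bool, what is visible of it) and "pixel" ([column, row] in pixels, amid what is visible of it).
The state is a dict: "time": time; "q": joint angles; "qd": joint speeds; "joint_efforts": joint torques, N m; "ee_pos": TCP position; "tcp_rot": TCP orientation; "ft_force": force on the tool from outside, world axes, zero at the start; "ft_torque": the same for the moment, N m; "grip_width": finger opening in m; "finger_force": force on a finger pad.
Only numpy, scipy, OpenCV 4.12 (cv2) and the standard library are available. Lean on these libraries where they do the work, as an engineer would, in place of code of your own. Each camera call takes 0.05 s, during which the arm holds its last target. There are 200 camera calls.

TASK

Kit the next harness: put the three black connectors with a red, a yellow and a green locking bar into the blue tray, each upright and flat in the bin of the same colour as its bar, set down rather than dropped. Leave the look-alikes where they are: the black one with a blue bar, the black one with no bar, and the white one with a red bar.

Things in the scene. Friction and masses are not known exactly. Their poses are not given: they have to be found in the camera images.
- conn_red: Wanted: black connector housing with a red locking bar along its top, 60 mm long (its x), 34 mm wide (its y), 40 mm tall (a plain block to 35 mm, above it a 16 mm wide strip 5 mm high), about 60 g, standing upright on the bench among the others. Origin: centre of its underside; x along its length, z up. The two long sides are flat and suit a grip from above.
- conn_yellow: Wanted: black connector housing with a yellow locking bar along its top, 54 mm long (its x), 34 mm wide (its y), 40 mm tall (a plain block to 35 mm, above it a 16 mm wide strip 5 mm high), about 60 g, standing upright on the bench among the others. Origin: centre of its underside; x along its length, z up. The two long sides are flat and suit a grip from above.
- conn_green: Wanted: black connector housing with a green locking bar along its top, 48 mm long (its x), 34 mm wide (its y), 40 mm tall (a plain block to 35 mm, above it a 16 mm wide strip 5 mm high), about 60 g, standing upright on the bench among the others. Origin: centre of its underside; x along its length, z up. The two long sides are flat and suit a grip from above.
- conn_blue: Look-alike that stays: black connector housing with a blue locking bar, 48 mm long (its x), 34 mm wide (its y), 40 mm tall (a plain block to 35 mm, above it a 16 mm wide strip 5 mm high), about 60 g, standing upright on the bench among the others. Origin: centre of its underside; x along its length, z up. The two long sides are flat and suit a grip from above.
- conn_bare: Look-alike that stays: black connector housing with no coloured bar, only an empty channel between two black rails on top, 54 mm long (its x), 34 mm wide (its y), 40 mm tall (a plain block to 35 mm, above it two rails 5 mm high), about 60 g, standing upright on the bench among the others. Origin: centre of its underside; x along its length, z up. The two long sides are flat and suit a grip from above.
- conn_white: Look-alike that stays: white (not black) connector housing with a red locking bar, 60 mm long (its x), 34 mm wide (its y), 40 mm tall (a plain block to 35 mm, above it a 16 mm wide strip 5 mm high), about 60 g, standing upright on the bench among the others. Origin: centre of its underside; x along its length, z up. The two long sides are flat and suit a grip from above.
- bin_red: Red shallow open bin fixed in the blue tray. Inside it measures 60 mm (its x) by 78 mm (its y, the long way), walls 3 mm thick; a connector goes in with its length along the bin's y. Origin: centre of the bin's underside, 4 mm above the bench; its inner floor is 3 mm above the origin, its rim 14 mm above the origin.
- bin_yellow: Yellow shallow open bin fixed in the blue tray. Inside it measures 60 mm (its x) by 78 mm (its y, the long way), walls 3 mm thick; a connector goes in with its length along the bin's y. Origin: centre of the bin's underside, 4 mm above the bench; its inner floor is 3 mm above the origin, its rim 14 mm above the origin.
- bin_green: Green shallow open bin fixed in the blue tray. Inside it measures 60 mm (its x) by 78 mm (its y, the long way), walls 3 mm thick; a connector goes in with its length along the bin's y. Origin: centre of the bin's underside, 4 mm above the bench; its inner floor is 3 mm above the origin, its rim 14 mm above the origin.
- tray: Blue kitting tray fixed to the bench, 262 mm (its x) by 96 mm (its y), rim 14 mm above the bench (the bins stand 4 mm higher). It holds the three coloured bins in a row along its x, 84 mm from centre to centre, in any order. Origin: centre of its underside. On the bench among the connectors also lie a flat steel lid and a roll of tape, under 15 mm high and 56 mm across, which do not matter.
Things that resemble listed ones, but are neither listed nor needed, are in the scene too. What is shaped like the conn_yellow but purple is not meant.

How it is judged:
At the end, for the whole second after the job is handed in: Each red-, yellow- and green-barred black connector is released, at rest, upright (7 deg) on the floor (5 mm) of its colour's bin, centre within 20 mm (bin x) and 26 mm (bin y) of the bin's, so anywhere inside its walls; the look-alikes are upright, within 30 mm of their starts (x of conn_red in the frame of bin_red between -0.02 and 0.02 m and y of conn_red in the frame of bin_red between -0.026 and 0.026 m and z of conn_red in the frame of bin_red between -0.002 and 0.008 m and angle between each of conn_red, conn_yellow, conn_green, conn_blue, conn_bare, conn_white's own z axis and vertical below 0.12 rad and linear speed of each of conn_red, conn_yellow, conn_green below 0.02 m/s and angular speed of each of conn_red, conn_yellow, conn_green below 0.2 rad/s and contact force between the fingers and conn_red below 0.1 N and x of conn_yellow in the frame of bin_yellow between -0.02 and 0.02 m and y of conn_yellow in the frame of bin_yellow between -0.026 and 0.026 m and z of conn_yellow in the frame of bin_yellow between -0.002 and 0.008 m and contact force between the fingers and conn_yellow below 0.1 N and x of conn_green in the frame of bin_green between -0.02 and 0.02 m and y of conn_green in the frame of bin_green between -0.026 and 0.026 m and z of conn_green in the frame of bin_green between -0.002 and 0.008 m and contact force between the fingers and conn_green below 0.1 N and distance of each of conn_blue, conn_bare, conn_white from where it was at the start of the episode below 0.03 m); the robot touches nothing.
It fails at once if a look-alike is moved more than 30 mm or tipped over (distance of any of conn_blue, conn_bare, conn_white from where it was at the start of the episode above 0.03 m or angle between any of conn_blue, conn_bare, conn_white's own z axis and vertical above 0.4 rad).
It fails at once if a wanted connector is dropped (over 0.7 m/s with no finger on it, a fall of about 25 mm) ((linear speed of conn_red above 0.7 m/s and contact force between the fingers and conn_red below 0.1 N) or (linear speed of conn_yellow above 0.7 m/s and contact force between the fingers and conn_yellow below 0.1 N) or (linear speed of conn_green above 0.7 m/s and contact force between the fingers and conn_green below 0.1 N)).
It also fails if it takes over 80 s, if anything falls off the work surface, if the arm or the gripper's body presses on something with over 40 N, if the wrist force passes 120 N, or if a joint passes its speed limit or range.

## Working session

There is one attempt and no reset: what is moved stays moved. The work goes in short steps, Python scripts to look and compute and a tool call to move; the robot and the scene stay as the last step left them, time stands still between calls to the robot, and variables do not carry over. Pictures are saved under pics/ and viewed, at most 14 in all, crops included, and the job is handed in when it is done.

Besides the shell and the picture viewer there is one more tool, called after "Call:" in YAML: its name, and indented under it one key for each argument. carry_out: Moves the arm, as the interface text tells. Shifts and turns lie within -1 to 1; 1 stands for 25 mm of shift or 0.1 rad of turn. Its arguments: {"type":"object","properties":{"increments":{"type":"string"}},"required":["increments"]}

```bash
mkdir -p pics && cat > h.py <<'E'
import numpy as np, cv2
from cell import readout, vision, order, regions_of
def ground(cam,px,z):
    c=vision.calibration(cam); K=np.array(c["mtx"]);R=np.array(c["rotation"]);e=np.array(c["eye"])
    px=np.atleast_2d(px).astype(float)
    d=np.c_[px,np.ones(len(px))]@np.linalg.inv(K).T@R.T
    return e+d*((z-e[2])/d[:,2])[:,None]
E
python3 - <<'E'
from h import *
for n in("top","scene"):
    im=vision.read_camera(n); cv2.imwrite(f"pics/{n}0.png",cv2.resize(im,(800,600),interpolation=cv2.INTER_CUBIC))
    c=vision.calibration(n);print(n,c["eye"],np.round(c["rotation"],3).tolist(),np.round(c["mtx"],1).tolist())
s=readout.sense();print(s["time"],s["ee_pos"],s["tcp_rot"],s["grip_width"])
E
```

```text
top [ 0.35148748 -0.00185023  0.76204544] [-2.134, 2.158, -0.167] [[348.2, 0.0, 257.2], [0.0, 348.2, 195.2], [0.0, 0.0, 1.0]]
scene [0.95156051 0.53161114 0.55416421] [-0.919, -2.381, 1.196] [[364.2, 0.0, 253.6], [0.0, 364.2, 191.3], [0.0, 0.0, 1.0]]
0.1 [ 0.21046942 -0.48059674  0.23061831] [-3.07361987e+00 -6.43495871e-01  4.50959488e-04] 0.08511952726689433
```

View pics/top0.png

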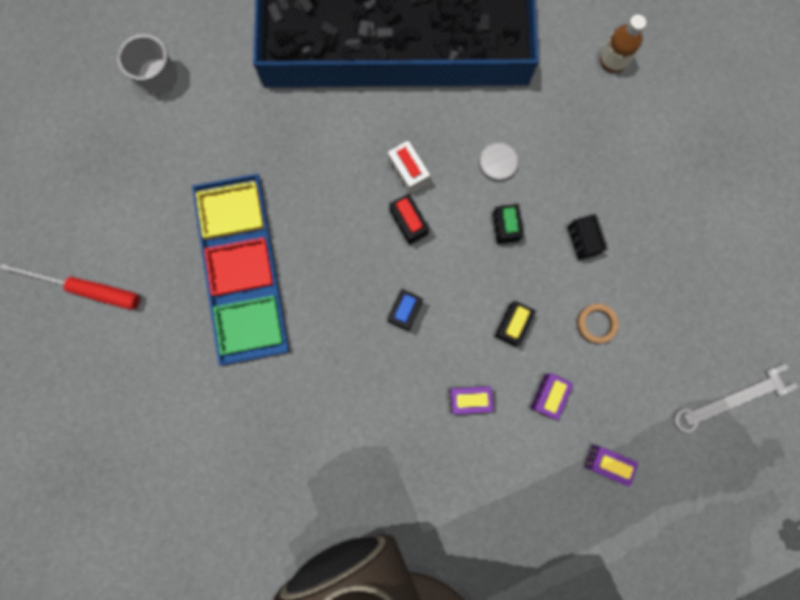

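View pics/scene0.png

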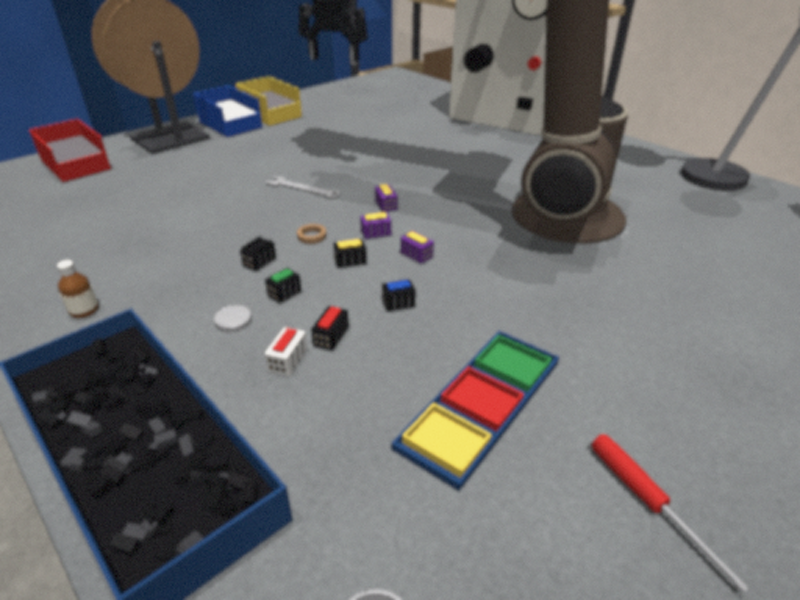

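The top view (800x600 scale) shows black connectors with a red bar at (409,219), green at (508,223), yellow at (516,323) and blue at (405,309). The bare one is at (587,237) and the white one with a red bar at (409,165). Purple decoys are at (472,400), (552,396) and (612,465). The bins, yellow (231,209), red (239,266) and green (249,325), form a row on the left.

Could be mistaken for the targets:
- **Red:** white one (409,165).
- **Yellow:** purples and bare (587,237).
- **Green:** blue (405,309).

My choices are red (409,219), green (508,223) and yellow (516,323). Next I'll measure them and check a close crop.

```bash
sed -i 's/R=np.array(c\["rotation"\])/R=cv2.Rodrigues(np.array(c["rotation"],float))[0]/' h.py && cat >> h.py <<'E'
def rect(cam,mask,z):
    """centre, sizes, angle (of long side, deg mod 180) of a mask's outline laid on height z"""
    cs=max(cv2.findContours(mask.astype(np.uint8),cv2.RETR_EXTERNAL,cv2.CHAIN_APPROX_NONE)[0],key=cv2.contourArea)[:,0]
    p=ground(cam,cs,z)[:,:2]
    (c,s,a)=cv2.minAreaRect((p*1000).astype(np.float32))
    if s[0]<s[1]: a+=90
    return np.round(c,1),np.round(sorted(s),1),round(a%180,1)
E
python3 - <<'E'
from h import *
im=vision.read_camera("top");hsv=cv2.cvtColor(im,cv2.COLOR_BGR2HSV)
H,S,V=cv2.split(hsv)
m={"red":((H<8)|(H>172)),"yellow":(H>22)&(H<35),"green":(H>50)&(H<80),"blue":(H>100)&(H<125)}
k=1.5625
for n,ct in dict(red=(409,219),yellow=(516,323),green=(508,223),blue=(405,309),redw=(409,165)).items():
    mm=m[n[:5] if n!="redw" else "red"]&(S>110)&(V>70)
    x,y=np.array(ct)/k; w=np.zeros_like(mm); w[int(y)-18:int(y)+18,int(x)-18:int(x)+18]=1
    print("bar",n,rect("top",mm&w,.04))
for n,ct in dict(yellow=(231,209),red=(239,266),green=(249,325)).items():
    mm=m[n]&(S>110)&(V>60); x,y=np.array(ct)/k; w=np.zeros_like(mm); w[int(y)-24:int(y)+24,int(x)-28:int(x)+28]=1
    print("bin",n,rect("top",mm&w,.016))
for n in("conn_red","conn_yellow","conn_green","conn_blue","conn_bare","conn_white","bin_red","tray"):
    for r in regions_of(n,"top")[:6]: print(n,round(r["p"],2),np.round(np.array(r["pixel"])*k),rect("top",r["region"],.035 if n[0]=="c" else .014))
c=im[75:270,230:425]; cv2.imwrite("pics/crop.png",cv2.resize(c,(600,600),interpolation=cv2.INTER_CUBIC))
E
```

```text
bar red (array([586.6, -16.9]), array([21.3, 51.3]), 28.2)Traceback (most recent call last):
  File "<stdin>", line 7, in <module>
KeyError: 'yello'
```

```bash
cat > m.py <<'E'
from h import *
im=vision.read_camera("top");hsv=cv2.cvtColor(im,cv2.COLOR_BGR2HSV)
H,S,V=cv2.split(hsv)
m={"red":((H<8)|(H>172)),"yellow":(H>22)&(H<35),"green":(H>50)&(H<80),"blue":(H>100)&(H<125)}
k=1.5625
for n,ct in dict(red=(409,219),yellow=(516,323),green=(508,223),blue=(405,309),redw=(409,165)).items():
    mm=m[n.rstrip("w") if n=="redw" else n]&(S>110)&(V>70)
    x,y=np.array(ct)/k; w=np.zeros(mm.shape,bool); w[int(y)-18:int(y)+18,int(x)-18:int(x)+18]=1
    print("bar",n,rect("top",mm&w,.04))
for n,ct in dict(yellow=(231,209),red=(239,266),green=(249,325)).items():
    mm=m[n]&(S>110)&(V>60); x,y=np.array(ct)/k; w=np.zeros(mm.shape,bool); w[int(y)-24:int(y)+24,int(x)-28:int(x)+28]=1
    print("bin",n,rect("top",mm&w,.016))
for n in("conn_red","conn_yellow","conn_green","conn_blue","conn_bare","conn_white","bin_red","tray"):
    for r in regions_of(n,"top")[:6]: print(n,round(r["p"],2),np.round(np.array(r["pixel"])*k),rect("top",r["region"],.035 if n[0]=="c" else .014))
c=im[75:270,230:425]; cv2.imwrite("pics/crop.png",cv2.resize(c,(600,600),interpolation=cv2.INTER_CUBIC))
print(ground("top",np.array([[360/k,600/k],[257,195]]),0))
print(readout.sense()["time"])
E
python3 m.py
```

```text
bar red (array([586.6, -16.9]), array([21.3, 51.3]), 28.2)
bar yellow (array([ 436.7, -160.1]), array([21.3, 44.8]), 152.2)
bar green (array([ 578.7, -156.3]), array([19.9, 36.2]), 5.7)
bar blue (array([457. ,  -9.6]), array([19.8, 37.9]), 152.9)
bar redw (array([662.8, -17.3]), array([13.6, 43.8]), 29.9)
bin yellow (array([603.9, 238. ]), array([69.8, 85.1]), 100.5)
bin red (array([521.4, 222.7]), array([68.2, 85.6]), 100.3)
bin green (array([439.3, 207.1]), array([67.4, 85.2]), 100.2)
conn_red 0.6 [407. 228.] (array([582.1, -17.1]), array([39.6, 68.6]), 27.7)
conn_yellow 0.91 [513. 328.] (array([ 433.9, -156.5]), array([37. , 57.2]), 154.3)
conn_yellow 0.76 [546. 393.] (array([ 338.5, -202.1]), array([39.1, 55.3]), 154.7)
conn_yellow 0.71 [607. 464.] (array([ 249. , -274.9]), array([35.3, 67.2]), 66.6)
conn_yellow 0.68 [469. 400.] (array([333.2, -95.6]), array([31.9, 56.3]), 92.5)
conn_green 0.91 [512. 222.] (array([ 573.3, -153.5]), array([39.9, 55.4]), 7.9)
conn_blue 0.62 [401. 316.] (array([455.2, -10.4]), array([33.1, 49.5]), 152.8)
conn_bare 0.91 [591. 236.] (array([ 554.4, -262.1]), array([46., 57.]), 14.4)
conn_bare 0.3 [249. 327.] (array([436.9, 200.7]), array([66.3, 85.1]), 100.3)
conn_white 0.74 [408. 170.] (array([657.1, -17.5]), array([40.9, 68.9]), 29.2)
bin_red 0.96 [232. 263.] (array([521.3, 222.6]), array([70., 89.]), 100.1)
bin_red 0.34 [232. 211.] (array([604.6, 237.1]), array([74.5, 89.7]), 99.8)
tray 0.74 [513. 326.] (array([ 437. , -161.9]), array([37.3, 59.1]), 151.7)
tray 0.66 [240. 289.] (array([520.8, 221.1]), array([101.1, 265.7]), 10.1)
tray 0.17 [407. 167.] (array([666.1, -18.2]), array([42.3, 71.8]), 28.8)
[[ 0.07666694  0.05270957  0.        ]
 [ 0.4670006  -0.00604526  0.        ]]
0.6
```

View pics/crop.png

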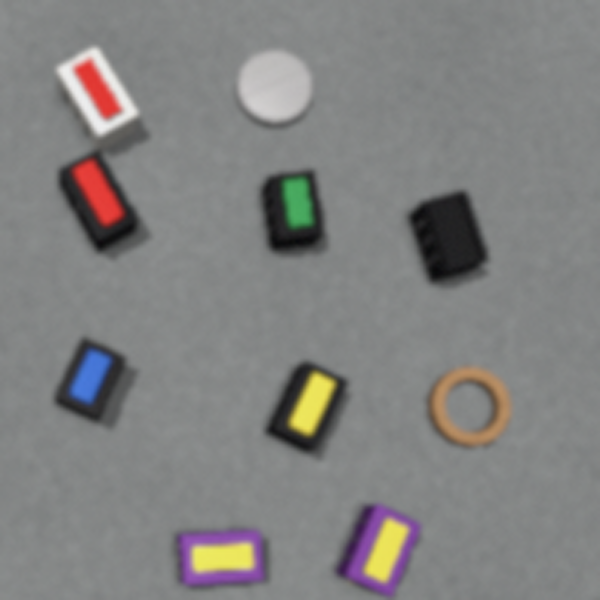

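The crop confirms black bodies under the red bar at crop (97,193), green (298,203) and yellow (312,405). The red look-alike at (97,88) has a white body, and the purple ones at (222,558) and (385,550) are not wanted. I'll take yellow first and move above it.

```bash
cat > go.py <<'E'
# usage: go.py x y z(mm) angle(deg of tool x, mod 180): prints tool shift and yaw units needed
import sys
from h import *
s=readout.sense();R=cv2.Rodrigues(np.array(s["tcp_rot"],float))[0];p=np.array(s["ee_pos"])
x,y,z,a=map(float,sys.argv[1:5]); d=np.array([x,y,z])/1000-p
cur=np.degrees(np.arctan2(R[1,0],R[0,0])); t=(cur-a+90)%180-90
print("t",round(s["time"],2),"p",np.round(p*1000,1),"ang",round(cur,1),"q",np.round(np.degrees(s["q"]),0),"w",round(s["grip_width"]*1000,1),"F",np.round(s["finger_force"],1),np.round(s["ft_force"],1))
print("shift units",np.round(R.T@d/.025,2),"yaw units",round(np.radians(t)/.1,2))
Rz=cv2.Rodrigues(np.array([0,0,np.radians(t)]))[0]
print("shift units if turned first",np.round((R@Rz).T@d/.025,2))
E
```

Call:
carry_out:
  increments: "1 .84 -.5 .28 0;1 .84 -.5 .28 0;1 .84 -.5 .28 0;1 .84 -.5 .28 0;1 .84 -.5 .28 0;1 .84 -.5 .28 0;1 .84 -.5 .28 0;1 .84 -.5 .28 0;1 .84 -.5 .28 0;1 .84 -.5 .28 0;1 .84 -.5 .28 0;1 .84 -.5 .28 0;1 .84 -.5 .28 0;1 .84 -.5 .28 0;1 .84 -.5 .28 0;1 .84 -.5 .28 0"

```text
time: 1.93
ee_pos: [0.4388, -0.1618, 0.1191]
tcp_rot: [3.075, 0.644, 0.001]
ft_force: [0.8, -1.0, -0.9]
grip_width: 0.0849
finger_force: 0.0
```

```bash
python3 go.py 437 -160 100 152.2
```

```text
t 1.93 p [ 438.8 -161.8  119.1] ang 23.7 q [-20.   2. -22.  66.  -0. 136.] w 84.9 F 0.0 [ 0.8 -1.  -0.9]
shift units [-0.04 -0.09  0.76] yaw units 8.98
shift units if turned first [-0.1  -0.03  0.76]
```

Call:
carry_out:
  increments: "1 0 0 0 -1;1 0 0 0 -1;1 0 0 0 -1;1 0 0 0 -1;1 0 0 0 -1;1 0 0 0 -1;1 0 0 0 -1;1 0 0 0 -1;1 0 0 0 -1;1 0 0 0 -1;1 0 0 0 -1;1 0 0 0 -1;1 0 0 0 -1;1 0 0 0 -1;1 0 0 0 -1;1 0 0 0 -1;1 0 0 0 -1;1 0 0 0 -1;1 0 0 0 -1;1 0 0 0 -1"

```text
time: 3.6
ee_pos: [0.4382, -0.1629, 0.1194]
tcp_rot: [1.112, 2.938, 0.0]
ft_force: [-0.3, -0.6, -0.3]
grip_width: 0.0854
finger_force: 0.0
```

Call:
carry_out:
  increments: "1 0.1 0.03 0.4 -.8;1 0 0 0.36 -.8;1 0 0 0 -.84;1 0 0 0 0"

```text
time: 3.93
ee_pos: [0.4364, -0.1605, 0.0998]
tcp_rot: [-0.751, -3.05, -0.0]
ft_force: [0.6, 0.0, -0.2]
grip_width: 0.0858
finger_force: 0.0
```

```bash
cat > w.py <<'E'
import sys
from h import *
c,out=sys.argv[1:3]
im=vision.read_camera("wrist");H,S,V=cv2.split(cv2.cvtColor(im,cv2.COLOR_BGR2HSV))
m={"red":((H<8)|(H>172)),"yellow":(H>20)&(H<37),"green":(H>45)&(H<85)}[c]&(S>110)&(V>60)
cv2.imwrite(f"pics/{out}.png",im)
n,l,st,ce=cv2.connectedComponentsWithStats(m.astype(np.uint8))
for i in range(1,n):
    if st[i,4]>150: print(st[i],rect("wrist",l==i,.04))
E
python3 w.py yellow w1; python3 go.py 437 -160 100 152.2
```

```text
[ 234    0   75   43 1724] (array([334.5, -95.8]), array([15.9, 39.7]), 92.2)
[  96   75   38   68 1830] (array([ 337.9, -203.4]), array([16.7, 39.5]), 153.9)
[ 242  181   25   57 1335] (array([ 435.5, -159.3]), array([15.9, 40.7]), 152.2)
t 3.98 p [ 436.7 -160.6  100.3] ang 152.1 q [-20.   3. -24.  63.  -0.   8.] w 85.3 F 0.0 [ 0.6 -0.7  0. ]
shift units [0.   0.03 0.01] yaw units -0.01
shift units if turned first [0.   0.03 0.01]
```

View pics/w1.png

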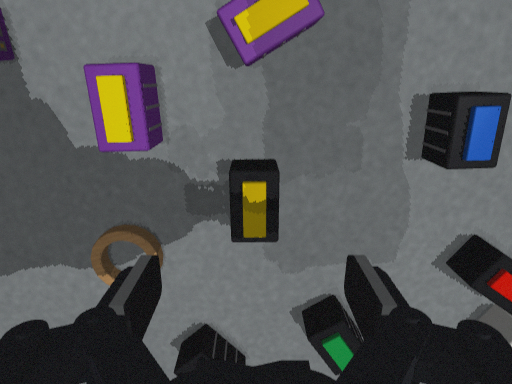

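The wrist view shows the black connector with the yellow bar at (254,208), centred between the fingers. Its neighbours are clear of them. Going down to grasp.

Call:
carry_out:
  increments: "1 .05 .02 .8 0;1 0 0 .8 0;1 0 0 .8 0;1 0 0 .6 0;1 0 0 .3 0;1 0 0 .2 0;1 0 0 .03 0;1 0 0 0 0"

```text
time: 4.65
ee_pos: [0.4363, -0.1598, 0.0126]
tcp_rot: [0.755, 3.049, -0.0]
ft_force: [0.2, -0.0, -0.4]
grip_width: 0.0853
finger_force: 0.0
```

Call:
carry_out:
  increments: "-1 0 0 0 0;-1 0 0 0 0;-1 0 0 0 0;-1 0 0 0 0;-1 0 0 0 0;-1 0 0 0 0;-1 0 0 0 0;-1 0 0 0 0;-1 0 0 0 0;-1 0 0 0 0"

```text
time: 5.48
ee_pos: [0.4365, -0.1599, 0.0128]
tcp_rot: [0.754, 3.048, -0.0]
ft_force: [-0.2, 1.1, 5.4]
grip_width: 0.0327
finger_force: 61.2
```

```bash
python3 go.py 437 -160 120 152.2
```

```text
t 5.48 p [ 436.5 -159.9   12.8] ang 152.2 q [-20.   6. -32.  52.   0.   8.] w 32.7 F 61.2 [-0.2  1.1  5.4]
shift units [-0.03  0.   -4.29] yaw units 0.0
shift units if turned first [-0.03  0.   -4.29]
```

Call:
carry_out:
  increments: "-1 0 0 -.5 0;-1 0 0 -.8 0;-1 0 0 -.4 1;-1 0 0 -.4 1;-1 0 0 -.4 1;-1 0 0 -.4 1;-1 0 0 -.4 1;-1 0 0 -.4 1;-1 0 0 0 1;-1 0 0 0 1;-1 0 0 0 1;-1 .4 .25 0 .06"

```text
time: 6.48
ee_pos: [0.4396, -0.1494, 0.1042]
tcp_rot: [-2.02, -2.406, 0.001]
ft_force: [-0.2, 0.0, 0.1]
grip_width: 0.0332
finger_force: 60.5
```

Call:
carry_out:
  increments: "-1 .8 .52 0 0;-1 .8 .52 0 0;-1 .8 .52 0 0;-1 .8 .52 0 0;-1 .8 .52 0 0;-1 .8 .52 0 0;-1 .8 .52 0 0;-1 .8 .52 0 0;-1 .8 .52 0 0;-1 .8 .52 0 0;-1 .8 .52 0 0;-1 .8 .52 0 0;-1 .8 .52 0 0;-1 .8 .52 0 0;-1 .8 .52 0 0;-1 .8 .52 0 0;-1 .8 .52 0 0;-1 .4 .3 0 0;-1 0 0 0 0"

```text
time: 8.07
ee_pos: [0.6028, 0.2386, 0.1035]
tcp_rot: [-2.01, -2.414, 0.001]
ft_force: [-0.1, -0.7, -0.5]
grip_width: 0.0328
finger_force: 60.5
```

```bash
python3 go.py 604 238 20 100.3; python3 - <<'E'
from h import *
cv2.imwrite("pics/w2.png",vision.read_camera("wrist"))
for n in("bin_red","tray","bin_green","bin_yellow"):
    for r in regions_of(n,"wrist")[:3]: print(n,round(r["p"],2),r["pixel"],rect("wrist",r["region"],.018))
E
```

```text
t 8.07 p [602.8 238.6 103.5] ang 100.4 q [ 22.  22.   1.  69.   0. 101.] w 32.8 F 60.5 [-0.1 -0.7 -0.5]
shift units [-0.03  0.04  3.34] yaw units 0.02
shift units if turned first [-0.03  0.04  3.34]
bin_red 0.91 [144.5, 195.4] (array([522. , 222.3]), array([70. , 87.4]), 100.4)
tray 0.63 [196.8, 174.4] (array([525.4, 224.2]), array([ 96.5, 249.4]), 10.4)
bin_green 0.58 [43.3, 196.8] (array([441.7, 207.3]), array([74.2, 86.7]), 100.3)
bin_yellow 0.6 [256.6, 172.9] (array([602.5, 239.2]), array([66.9, 82.7]), 101.3)
```

View pics/w2.png

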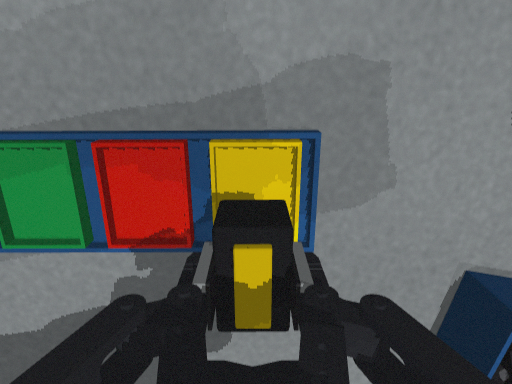

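The wrist view shows the yellow-barred connector held upright (254,285) over the yellow bin (255,180), and the bin poses agree with the top view. Lowering it now.

Call:
carry_out:
  increments: "-1 0 .04 .8 0;-1 0 0 .8 0;-1 0 0 .8 0;-1 0 0 .5 0;-1 0 0 .25 0;-1 0 0 .12 0;-1 0 0 .06 0;-1 0 0 0 0"

```text
time: 8.98
ee_pos: [0.6037, 0.2366, 0.022]
tcp_rot: [2.013, 2.411, 0.001]
ft_force: [0.0, -1.1, -0.2]
grip_width: 0.0332
finger_force: 60.5
```

```bash
python3 go.py 604 238 20 100.3
```

```text
t 8.98 p [603.7 236.6  22. ] ang 100.3 q [ 21.  24.  -6.  59.  -0. 101.] w 33.2 F 60.5 [ 0.  -1.1 -0.2]
shift units [0.05 0.02 0.08] yaw units -0.0
shift units if turned first [0.05 0.02 0.08]
```

Call:
carry_out:
  increments: "-1 0 0 .04 0;-1 0 0 .04 0;-1 0 0 .02 0;-1 0 0 0 0"

```text
time: 9.32
ee_pos: [0.6039, 0.237, 0.0198]
tcp_rot: [2.012, 2.411, 0.002]
ft_force: [-0.3, -0.2, 5.0]
grip_width: 0.0328
finger_force: 60.9
```

Call:
carry_out:
  increments: "0 0 0 0 0;0.1 0 0 0 0;0.3 0 0 0 0;0.3 0 0 0 0;0.3 0 0 0 0;0.3 0 0 0 0;0.3 0 0 0 0"

```text
time: 9.9
ee_pos: [0.6033, 0.2368, 0.0187]
tcp_rot: [-2.013, -2.412, 0.0]
ft_force: [-0.7, 1.1, 0.1]
grip_width: 0.0558
finger_force: 0.0
```

```bash
python3 go.py 604 238 110 100.3
```

```text
t 9.9 p [603.3 236.8  18.7] ang 100.3 q [ 21.  25.  -7.  59.  -0. 101.] w 55.8 F 0.0 [-0.7  1.1  0.1]
shift units [ 0.04  0.03 -3.65] yaw units 0.0
shift units if turned first [ 0.04  0.03 -3.65]
```

Call:
carry_out:
  increments: ".3 0 0 -.4 0;.3 0 0 -.8 0;.3 0 0 -.8 0;.5 0 0 -.8 0;1 0 0 -.8 0;1 -.82 -.2 0 0;1 -.82 -.2 0 0;1 -.82 -.2 0 0;1 -.82 -.2 0 0;1 -.82 -.2 0 0;1 -.82 -.2 0 0;1 -.82 -.2 0 0;1 -.82 -.2 0 0;1 -.82 -.2 0 0;1 -.82 -.2 0 0;1 -.82 -.2 0 0;1 -.82 -.2 0 0;1 0 0 0 0"

```text
time: 11.4
ee_pos: [0.5882, -0.0191, 0.1097]
tcp_rot: [2.016, 2.408, -0.001]
ft_force: [0.1, 0.1, -0.2]
grip_width: 0.0854
finger_force: 0.0
```

Call:
carry_out:
  increments: "1 0 0 0 .97;1 0 0 0 .97;1 0 0 0 .97;1 0 0 0 .97;1 0 0 0 .97;1 0 0 0 .97;1 0 0 0 .97;1 0 0 0 .97;1 0 0 0 .97;1 0 0 0 .97;1 0 0 0 .97;1 0 0 0 .97;1 0 0 0 .97;1 0 0 0 0"

```text
time: 12.57
ee_pos: [0.5885, -0.0154, 0.1095]
tcp_rot: [-3.049, -0.759, -0.001]
ft_force: [0.2, -0.2, -0.0]
grip_width: 0.0852
finger_force: 0.0
```

```bash
python3 w.py red w3;python3 go.py 586.6 -16.9 12.5 28.2
```

```text
[ 296   71   27   74 1838] (array([663. , -15.9]), array([16. , 45.1]), 29.9)
[ 241  175   23   62 1397] (array([587.3, -15.4]), array([15.5, 46. ]), 28.8)
t 12.62 p [588.5 -15.5 109.4] ang 28.2 q [ -2.  15.  -7.  67.   0. 150.] w 85.4 F 0.0 [-0.8 -0.1  0.4]
shift units [-0.1   0.01  3.88] yaw units -0.0
shift units if turned first [-0.1   0.01  3.88]
```

View pics/w3.png

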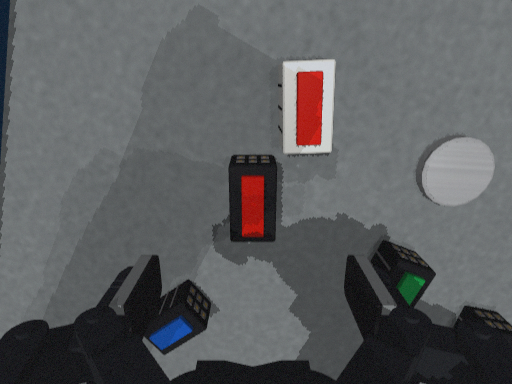

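The wrist view shows the black connector with the red bar centred at (253,205). The white one at (309,107) is well clear of the fingers. Going down to grasp.

Call:
carry_out:
  increments: "1 -.05 -.02 .8 -.1;1 0 0 .8 0;1 0 0 .8 0;1 0 0 .8 0;1 0 0 .4 0;1 0 0 .2 0;1 0 0 .08 0;1 0 0 0 0"

```text
time: 13.28
ee_pos: [0.5873, -0.0161, 0.0122]
tcp_rot: [3.044, 0.778, 0.001]
ft_force: [0.6, -0.1, -0.4]
grip_width: 0.0853
finger_force: 0.0
```

Call:
carry_out:
  increments: "-1 0 0 0 0;-1 0 0 0 0;-1 0 0 0 0;-1 0 0 0 0;-1 0 0 0 0;-1 0 0 0 0;-1 0 0 0 0;-1 0 0 0 0;-1 0 0 0 0;-1 0 0 0 0"

```text
time: 14.12
ee_pos: [0.5877, -0.0162, 0.0127]
tcp_rot: [3.044, 0.777, 0.002]
ft_force: [-0.5, 0.6, 5.5]
grip_width: 0.0326
finger_force: 61.8
```

```bash
python3 go.py 521.7 222.5 103 100.3
```

```text
t 14.12 p [587.7 -16.2  12.7] ang 28.6 q [ -2.  19. -16.  55.   0. 150.] w 32.6 F 61.8 [-0.5  0.6  5.5]
shift units [ 2.26 -9.64 -3.62] yaw units -12.51
shift units if turned first [ 9.86 -0.88 -3.62]
```

Call:
carry_out:
  increments: "-1 0 0 -.5 0;-1 0 0 -.8 0;-1 0 0 -.8 0;-1 0 0 -.8 -.96;-1 0 0 -.72 -.96;-1 0 0 0 -.96;-1 0 0 0 -.96;-1 0 0 0 -.96;-1 0 0 0 -.96;-1 0 0 0 -.96;-1 0 0 0 -.96;-1 0 0 0 -.96;-1 0 0 0 -.96;-1 0 0 0 -.96;-1 0 0 0 -.96;-1 0 0 0 -.99;-1 0 0 0 0"

```text
time: 15.53
ee_pos: [0.5866, -0.0161, 0.1018]
tcp_rot: [-2.009, -2.414, 0.001]
ft_force: [-0.3, -0.6, 0.5]
grip_width: 0.0325
finger_force: 61.1
```

Call:
carry_out:
  increments: "-1 .82 -.07 0 0;-1 .82 -.07 0 0;-1 .82 -.07 0 0;-1 .82 -.07 0 0;-1 .82 -.07 0 0;-1 .82 -.07 0 0;-1 .82 -.07 0 0;-1 .82 -.07 0 0;-1 .82 -.07 0 0;-1 .82 -.07 0 0;-1 .82 -.07 0 0;-1 .82 -.1 0 0;-1 0 0 0 0;-1 0 0 0 0"

```text
time: 16.7
ee_pos: [0.5211, 0.2226, 0.102]
tcp_rot: [-2.013, -2.412, 0.001]
ft_force: [-1.1, -0.5, -1.5]
grip_width: 0.0325
finger_force: 61.1
```

```bash
python3 go.py 521.7 222.5 20 100.3
```

```text
t 16.7 p [521.1 222.6 102. ] ang 100.3 q [ 23.  13. -11.  66.  -0. 103.] w 32.5 F 61.1 [-1.1 -0.5 -1.5]
shift units [-0.01  0.03  3.28] yaw units 0.0
shift units if turned first [-0.01  0.03  3.28]
```

Call:
carry_out:
  increments: "-1 0 .03 .8 0;-1 0 0 .8 0;-1 0 0 .8 0;-1 0 0 .45 0;-1 0 0 .2 0;-1 0 0 .1 0;-1 0 0 .07 0;-1 0 0 .04 0;-1 0 0 .03 0;-1 0 0 0 0"

```text
time: 17.53
ee_pos: [0.5228, 0.2223, 0.0207]
tcp_rot: [2.012, 2.412, 0.002]
ft_force: [0.4, -1.5, -0.8]
grip_width: 0.0326
finger_force: 61.1
```

```bash
python3 go.py 521.7 222.5 20 100.3
```

```text
t 17.53 p [522.8 222.3  20.7] ang 100.3 q [ 23.  16. -18.  56.  -0. 103.] w 32.6 F 61.1 [ 0.4 -1.5 -0.8]
shift units [ 0.02 -0.04  0.03] yaw units 0.0
shift units if turned first [ 0.02 -0.04  0.03]
```

Call:
carry_out:
  increments: "-1 0 0 .04 0;-1 0 0 .02 0;-1 0 0 0 0"

```text
time: 17.78
ee_pos: [0.5228, 0.2224, 0.0197]
tcp_rot: [2.012, 2.412, 0.002]
ft_force: [0.0, -1.4, 5.0]
grip_width: 0.0327
finger_force: 61.8
```

Call:
carry_out:
  increments: "0 0 0 0 0;0.1 0 0 0 0;0.3 0 0 0 0;0.3 0 0 0 0;0.3 0 0 0 0;0.3 0 0 0 0;0.3 0 0 0 0"

```text
time: 18.37
ee_pos: [0.5223, 0.2221, 0.0185]
tcp_rot: [-2.013, -2.412, 0.0]
ft_force: [-0.4, -0.5, -0.7]
grip_width: 0.0559
finger_force: 0.0
```

```bash
python3 go.py 579 -156 108 100.3
```

```text
t 18.37 p [522.3 222.1  18.5] ang 100.3 q [ 23.  17. -18.  55.  -0. 103.] w 55.9 F 0.0 [-0.4 -0.5 -0.7]
shift units [-15.29  -0.48  -3.58] yaw units 0.0
shift units if turned first [-15.29  -0.47  -3.58]
```

Call:
carry_out:
  increments: ".3 0 0 -.4 0;.3 0 0 -.8 0;.3 0 0 -.8 0;.5 0 0 -.8 0;1 0 0 -.78 0"

```text
time: 18.78
ee_pos: [0.5223, 0.2221, 0.1099]
tcp_rot: [2.013, 2.412, 0.001]
ft_force: [-0.2, 0.7, -0.6]
grip_width: 0.0742
finger_force: 0.0
```

Call:
carry_out:
  increments: "1 -.85 -.03 0 0;1 -.85 -.03 0 0;1 -.85 -.03 0 0;1 -.85 -.03 0 0;1 -.85 -.03 0 0;1 -.85 -.03 0 0;1 -.85 -.03 0 0;1 -.85 -.03 0 0;1 -.85 -.03 0 0;1 -.85 -.03 0 0;1 -.85 -.03 0 0;1 -.85 -.03 0 0;1 -.85 -.03 0 0;1 -.85 -.03 0 0;1 -.85 -.03 0 0;1 -.85 -.03 0 0;1 -.85 0 0 0;1 -.84 0 0 0;1 0 0 0 0"

```text
time: 20.37
ee_pos: [0.5796, -0.1593, 0.1087]
tcp_rot: [2.016, 2.408, -0.001]
ft_force: [0.5, -0.4, -0.1]
grip_width: 0.0856
finger_force: 0.0
```

Call:
carry_out:
  increments: "1 0 0 0 .97;1 0 0 0 .97;1 0 0 0 .97;1 0 0 0 .97;1 0 0 0 .97;1 0 0 0 .97;1 0 0 0 .97;1 0 0 0 .97;1 0 0 0 .97;1 0 0 0 .97;1 0 0 0 .97;1 0 0 0 .97;1 0 0 0 .97;1 0 0 0 .97;1 0 0 0 .97;1 0 0 0 .97;1 0 0 0 .98;1 0 0 0 0"

```text
time: 21.87
ee_pos: [0.5789, -0.1555, 0.1087]
tcp_rot: [-3.138, -0.155, -0.001]
ft_force: [-0.5, 0.6, -0.5]
grip_width: 0.0853
finger_force: 0.0
```

```bash
python3 w.py green w4;python3 go.py 579 -156 12.5 5.7
```

```text
[ 241  182   23   47 1014] (array([ 578.9, -155.3]), array([15.3, 34.4]), 6.6)
t 21.92 p [ 579.  -155.6  108.6] ang 5.9 q [-15.  17.  -6.  67.   0. 159.] w 85.3 F 0.0 [ 0.2 -0.3 -0.5]
shift units [-0.    0.02  3.85] yaw units 0.04
shift units if turned first [-0.    0.02  3.85]
```

View pics/w4.png

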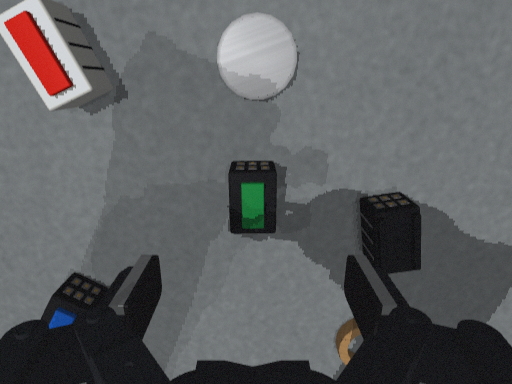

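The wrist view shows the black connector with the green bar centred at (252,205). The bare one at (390,232) is about 29 mm clear of the finger's path. Going down to grasp.

Call:
carry_out:
  increments: "1 0 0 .8 -.1;1 0 0 .8 0;1 0 0 .8 0;1 0 0 .8 0;1 0 0 .4 0;1 0 0 .2 0;1 0 0 .05 0;1 0 0 0 0"

```text
time: 22.58
ee_pos: [0.5793, -0.1561, 0.0124]
tcp_rot: [3.137, 0.175, 0.001]
ft_force: [-0.5, -0.0, -0.1]
grip_width: 0.0854
finger_force: 0.0
```

Call:
carry_out:
  increments: "-1 0 0 0 0;-1 0 0 0 0;-1 0 0 0 0;-1 0 0 0 0;-1 0 0 0 0;-1 0 0 0 0;-1 0 0 0 0;-1 0 0 0 0;-1 0 0 0 0;-1 0 0 0 0"

```text
time: 23.42
ee_pos: [0.5796, -0.1563, 0.0127]
tcp_rot: [3.136, 0.174, 0.002]
ft_force: [-0.2, -0.9, 5.4]
grip_width: 0.033
finger_force: 61.7
```

```bash
python3 go.py 439.8 207.2 103 100.3
```

```text
t 23.42 p [ 579.6 -156.3   12.7] ang 6.3 q [-15.  20. -14.  56.   0. 159.] w 33.0 F 61.7 [-0.2 -0.9  5.4]
shift units [ -3.94 -15.07  -3.63] yaw units 15.02
shift units if turned first [-15.3    2.9   -3.63]
```

Call:
carry_out:
  increments: "-1 0 0 -.5 0;-1 0 0 -.8 0;-1 0 0 -.8 -.96;-1 0 0 -.8 -.96;-1 0 0 -.73 -.96;-1 0 0 0 -.96;-1 0 0 0 -.96;-1 0 0 0 -.96;-1 0 0 0 -.96;-1 0 0 0 -.96;-1 0 0 0 -.96;-1 0 0 0 -.96;-1 0 0 0 -.96;-1 0 0 0 -.96;-1 0 0 0 -.96;-1 0 0 0 -.96;-1 0 0 0 -.96;-1 0 0 0 -1;-1 0 0 0 -1;-1 0 0 0 0"

```text
time: 25.08
ee_pos: [0.5786, -0.156, 0.102]
tcp_rot: [-2.009, -2.414, 0.001]
ft_force: [0.3, -0.2, -1.0]
grip_width: 0.0328
finger_force: 60.9
```

Call:
carry_out:
  increments: "-1 .85 -.16 0 0;-1 .85 -.16 0 0;-1 .85 -.16 0 0;-1 .85 -.16 0 0;-1 .85 -.16 0 0;-1 .85 -.16 0 0;-1 .85 -.16 0 0;-1 .85 -.16 0 0;-1 .85 -.16 0 0;-1 .85 -.16 0 0;-1 .85 -.16 0 0;-1 .85 -.16 0 0;-1 .85 -.16 0 0;-1 .85 -.16 0 0;-1 .85 -.16 0 0;-1 .85 -.16 0 0;-1 .85 -.17 0 0;-1 .85 -.17 0 0;-1 0 0 0 0;-1 0 0 0 0"

```text
time: 26.75
ee_pos: [0.4386, 0.2079, 0.1023]
tcp_rot: [-2.013, -2.412, 0.001]
ft_force: [0.7, -0.7, -0.0]
grip_width: 0.0328
finger_force: 60.9
```

```bash
python3 go.py 439.8 207.2 20 100.3
```

```text
t 26.75 p [438.6 207.9 102.3] ang 100.3 q [ 25.   5. -21.  64.  -0. 105.] w 32.8 F 60.9 [ 0.7 -0.7 -0. ]
shift units [-0.03  0.04  3.29] yaw units 0.0
shift units if turned first [-0.03  0.04  3.29]
```

Call:
carry_out:
  increments: "-1 -.03 .04 .8 0;-1 0 0 .8 0;-1 0 0 .8 0;-1 0 0 .45 0;-1 0 0 .2 0;-1 0 0 .1 0;-1 0 0 .07 0;-1 0 0 .04 0;-1 0 0 .03 0;-1 0 0 .03 0;-1 0 0 .02 0;-1 0 0 0 0"

```text
time: 27.75
ee_pos: [0.4406, 0.2068, 0.0196]
tcp_rot: [2.012, 2.412, 0.001]
ft_force: [-0.4, -0.3, 2.2]
grip_width: 0.0329
finger_force: 61.2
```

```bash
python3 go.py 439.8 207.2 20 100.3
```

```text
t 27.75 p [440.6 206.8  19.6] ang 100.3 q [ 25.   8. -28.  53.  -0. 105.] w 32.9 F 61.2 [-0.4 -0.3  2.2]
shift units [ 0.02 -0.03 -0.02] yaw units 0.0
shift units if turned first [ 0.02 -0.03 -0.02]
```

Contact with the floor, so I'll release, lift and back away so the top view is clear.

Call:
carry_out:
  increments: "0 0 0 0 0;0.1 0 0 0 0;0.3 0 0 0 0;0.3 0 0 0 0;0.3 0 0 0 0;0.3 0 0 0 0;.3 0 0 -.4 0;.3 0 0 -.8 0;.3 0 0 -.8 0;.3 0 0 -.8 0;.3 0 0 -.8 0;.3 -.5 -.8 -.5 0;.3 -.5 -.8 -.5 0;.3 -.5 -.8 -.5 0;.3 -.5 -.8 0 0;.3 -.5 -.8 0 0;.3 -.5 -.8 0 0;.3 -.5 0 0 0;.3 0 0 0 0"

```text
time: 29.33
ee_pos: [0.3373, 0.0978, 0.1475]
tcp_rot: [2.014, 2.409, 0.002]
ft_force: [0.3, -0.2, 0.9]
grip_width: 0.0554
finger_force: 0.0
```

```bash
python3 m.py | grep -v "^\[" ; python3 - <<'E'
from h import *
im=vision.read_camera("top"); cv2.imwrite("pics/top1.png",cv2.resize(im,(800,600),interpolation=cv2.INTER_CUBIC))
H,S,V=cv2.split(cv2.cvtColor(im,cv2.COLOR_BGR2HSV))
s=readout.sense();print(s["time"],s["ee_pos"],s["finger_force"])
im=vision.read_camera("scene"); cv2.imwrite("pics/s1.png",cv2.resize(im[190:320,230:370],(700,600),interpolation=cv2.INTER_CUBIC))
E
```

```text
29.4333 [0.33823656 0.09917133 0.14732503] 0.0Traceback (most recent call last):
  File "m.py", line 9, in <module>
    print("bar",n,rect("top",mm&w,.04))
                  ~~~~^^^^^^^^^^^^^^^^
  File "h.py", line 10, in rect
    cs=max(cv2.findContours(mask.astype(np.uint8),cv2.RETR_EXTERNAL,cv2.CHAIN_APPROX_NONE)[0],key=cv2.contourArea)[:,0]
       ~~~^^^^^^^^^^^^^^^^^^^^^^^^^^^^^^^^^^^^^^^^^^^^^^^^^^^^^^^^^^^^^^^^^^^^^^^^^^^^^^^^^^^^^^^^^^^^^^^^^^^^^^^^
ValueError: max() iterable argument is empty
```

View pics/top1.png

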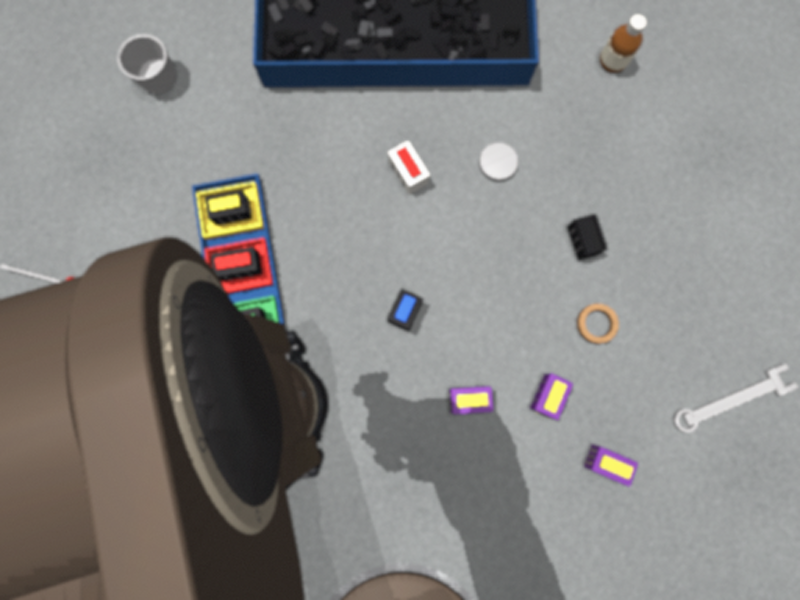

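View pics/s1.png

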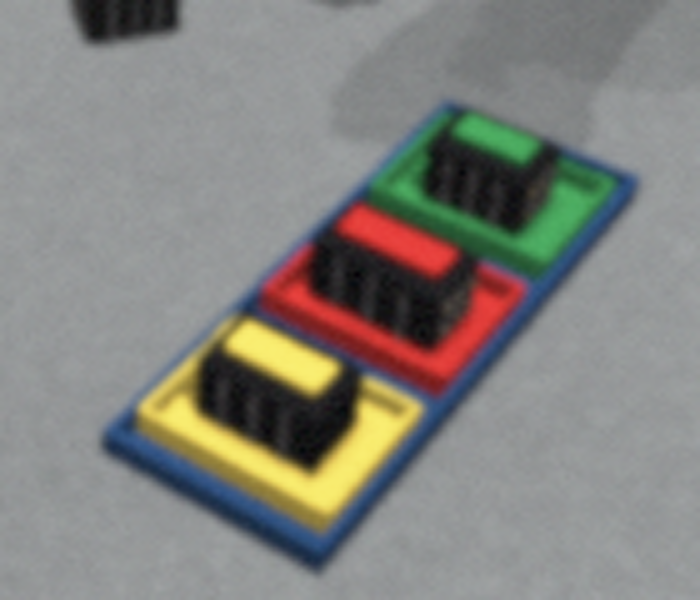

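All three connectors stand upright and flat in the bins of their own colour, in the crop at yellow (275,390), red (392,275) and green (490,170). In the top view the look-alikes are still at white (409,165), blue (405,309) and bare (587,237). The gripper is clear of everything, so I'm handing in.

```bash
python3 -c "
from cell import order
print(order.close_job())"
```

```text
the job is handed in; nothing more can be done
None
```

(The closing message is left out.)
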